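Load a sample jar into the labeller

TASK

Push the sample jar that lies in the labeller's sloped feed gutter up the slope and over the front roller, so that it drops between the two rollers against the stop and does not roll back; do not pick it up. Then swing the raised pressure arm over and down so that its roller rests on the jar, and leave the other things on the bench where they stand.

Things in the scene. Friction and masses are not known exactly. Their poses are not given: they have to be found in the camera images.
- labeller: Bench-top round-jar labeller with its feed gutter, fixed to the bench: a low white case 320 by 150 mm, two free rollers, stop plate, pressure arm and label reel. Origin on the bench right below the jar's seat, mid-way between the rollers. x runs level along the gutter, uphill towards the stop; y across, along the rollers; z up.
- front_roller (a point): Middle of the front (in-feed) roller's axis, 22 mm downhill of the seat and 75 mm above the bench; the back roller is its twin, 22 mm beyond the seat. Each has two rubber tyres 20 mm in diameter and turns freely. The aluminium cheeks beside the rollers stand 108 mm apart inside and reach 108 mm above the bench.
- stop_face (a point): Centre of the stop plate's face, 31 mm beyond the seat and 108 mm above the bench; a steel plate 60 mm wide, its top edge 124 mm above the bench. A seated jar lies within 1 mm of it.
- reel_axis (a point): Middle of the label reel's axis, behind the pressure arm: 205 mm beyond the seat, 125 mm above the bench; reel radius 58 mm, 82 mm wide, so its top is 183 mm above the bench.
- gutter: The sloped gutter, 222 mm long, 105 mm wide inside. Origin at its low end, mid-width, on the running surface (two white slippery strips) at the inner face of the turned-up lip; 52 mm above the bench there, 79 mm at the top. x runs up the 7 degree slope, z square to it. Walls 20 mm, lip 10 mm above the running surface; the front roller stands about 4 mm proud of it.
- jar: Glass jar of tomato sauce with white screw lid, lying across the gutter against its low-end lip, free to roll; 0.2 to 0.4 kg. Origin at its centre, on its axis, half-way along its 98 mm length, 85 mm above the bench at the start; its y axis is its axis and points to the lid. Glass body 60 mm in diameter from y = -49 to +31 mm, lid 54 mm in diameter from there to +49.
- jar_seat (a point): Where the centre of the jar lies when it is seated between the two rollers: 108 mm above the bench.
- press_arm (a joint): Angle of the pressure arm: 0 upright, positive leaning towards the gutter and down over the jar, negative leaning back (to -0.42). Starts raised, leaning back a little; light friction keeps it there. Pushed past about 0.5 it sinks slowly by its own weight. 1.37 when its roller rests on a seated jar; 1.56 is its end of travel with no jar.
- press_pivot (a point): Middle of the pressure arm's hinge axis, 130 mm above the bench and 85 mm behind (labeller +x of) the seat. The axis runs along the labeller's y.
- press_handle (a point): Centre of the pressure arm's handle: a black round bar 12 mm in diameter, 96 mm long, parallel to the labeller's y, at the arm's free end, 115 mm from the hinge axis; about 240 mm above the bench while raised. The arm is a frame of two bars 80 mm apart with a rubber roller (18 mm in diameter) between them, 87 mm from the hinge axis.
- jar_b: Bystander: a like jar standing upright beside the gutter, 98 mm tall. Origin at the centre of its underside.
- jar_c: Bystander: a like jar standing upright beside the gutter, 98 mm tall. Origin at the centre of its underside.
- beaker: Bystander: glass beaker, 72 mm in diameter, 92 mm tall, on the robot's side of the gutter. Origin at the centre of its underside.
- tomato_dish: Bystander: tomato in a glass dish, 100 mm in diameter, 65 mm tall, beyond the low end of the gutter. Origin at the centre of its underside.
- spatula: Bystander: steel spatula, 170 mm long, lying on the bench beside the labeller.
- wash_bottle: Bystander: white wash bottle, 68 mm in diameter, 195 mm tall with its spout. Origin at the centre of its underside. It stands beside the label reel.

How it is judged:
On the way, in this order (a step that is already met when the one before it is completed fails the run):
1. the jar lies seated between the rollers at the stop (x of jar in the frame of labeller between -0.006 and 0.006 m and z of jar in the frame of labeller between 0.104 and 0.1125 m), for 0.3 s.
2. the pressure arm is down on the jar (value of joint press_arm between 1.3 and 1.44 rad), for 0.2 s.
At the end, for the whole second after the job is handed in: The jar lies at rest between the two rollers, its centre within 6 mm of the seat along the gutter and at its seated height (within 4 mm), square to within 7 degrees, and the pressure arm's roller rests on it (arm angle 1.30 to 1.44 rad) (all of step 1 and all of step 2 and angle between the y axis of jar and the y axis of labeller, either way round below 0.12 rad and linear speed of jar below 0.02 m/s); the robot touches nothing.
It fails at once if the jar is lifted more than 11 mm off the gutter (z of jar in the frame of gutter above 0.041 m).
It fails at once if a bystander is pushed more than 30 mm from its place (distance of any of jar_b, jar_c, beaker, tomato_dish, spatula, wash_bottle from where it was at the start of the episode above 0.03 m).
It also fails if it takes over 59 s, if anything falls off the work surface, if the arm or the gripper's body presses on something with over 40 N, if the wrist force passes 120 N, or if a joint passes its speed limit or range.

ROBOT

A 6-joint arm with a two-finger parallel gripper is mounted at the origin on the work surface. World frame = base frame: x ahead of the robot, y to its left, z up, the work surface at z = 0. Lengths are in m, angles in rad, forces in N, time in s.
With the tool pointing down it reaches from about 0.3 to 0.85 m from the base axis. Payload 5.4 kg.
Tool frame: the origin (TCP) lies on the centre line of the jaws, within the pads' length; the fingertips stand 8 mm ahead of it and the grasp point (between the pads) lies 11 mm behind it; z points along the fingers, y is the line along which they close (so a half turn about z gives the same grasp; the last joint's range is limited). The gripper opens to 85 mm and grips with 20 to 120 N. Pads are 22 mm wide; open, the fingers measure 114 mm over their backs; the gripper's body (76 mm by 85 mm) begins 54 mm behind the grasp point. The pads swing forward as they close: fully open they stand 13 mm farther back than shut.
Start: joints at [0.947, 0.158, 1.597, -0, 1.386, -0.21], TCP at [0.231, 0.526, 0.239] pointing down, gripper open.
Joint ranges: [-2.91, 2.91], [-0.94, 2.29], [0.18, 2.7], [-1.29, 4.43], [0.17, 2.64], [-3, 3]. Speed limits (rad/s): [2.57, 2.57, 3.14, 3.14, 3.14, 3.14].

INTERFACE

Orientations are given as a unit quaternion [w, x, y, z].
In Python, from workcell import status, optics, order gives the robot as it stands.
- The arm moves only by the tool jog_arm, never from a script. Its argument "targets" is text: rows parted by semicolons, each of 6 numbers parted by spaces: the shift along the tool's x, y, z in mm, then the turn, a rotation vector about the tool's x, y, z in degrees. In form: x y z ax ay az; .... A call has exactly 10 rows; each row shifts and turns the commanded pose from where the row before left it, along the tool's axes as they then stand; what a row does not reach is not made up. A row lasts 1/8 s, in which the tool goes at most 62.5 mm and 10.7 degrees, less where a joint would pass 70% of its speed; a pose out of reach is approached as far as the arm can. A call is refused whole if a number of a shift passes 62.5 or a number of a turn 10.7, either way. A call with a gripper value outside its range is refused whole. "hand" is the opening, from 0 (shut) to 1 (fully open), set as the call begins (left out, the last holds). The fingers move at their own pace and stop on an object; "newtons" is the grip in N (left out, the last holds). Time passes only in rows, so rows that do not move let the fingers close, or fill a call up. It gives the time, the measured TCP pose, the force, the opening and the grip force at its end, in the units of the state.
- status.observe(): the state, without advancing time (a new reading comes with each control period).
- optics.capture(name): name is "side" or "top"; returns the picture (400x640x3 uint8, red, green, blue); there is no depth.
- optics.camera_model(name): a dict with "K" (3x3 intrinsics, pixels), "camera_from_world" (4x4, takes a point from world to camera coordinates). Camera axes: x right, y up, looking along -z (the intrinsics and any distortion apply to the point x, -y, -z); pixel columns grow to the right and rows downward; lengths in m; the calibration is good to about 2 mm. A picture is of the moment at which its call begins. camera_model takes no time and is no camera call.
- order.job_done(): hands the job in; it is judged then, once.
The state is a dict: "t": time; "q": joint angles; "dq": joint speeds; "tau": joint torques, N m; "position": TCP position; "tcp_rot": TCP orientation; "ft_force": force on the tool from outside, world axes, zero at the start; "ft_torque": the same for the moment, N m; "width": finger opening in m; "grip_force": force on a finger pad.
Only numpy, scipy, OpenCV 4.12 (cv2) and the standard library are available. Lean on these libraries where they do the work, as an engineer would, in place of code of your own. Each camera call takes 0.05 s, during which the arm holds its last target. There are 200 camera calls.

## Working session

There is one attempt and no reset: what is moved stays moved. The work goes in short steps, Python scripts to look and compute and a tool call to move; the robot and the scene stay as the last step left them, time stands still between calls to the robot, and variables do not carry over. Pictures are saved under pics/ and viewed, at most 10 in all, crops included, and the job is handed in when it is done.

Besides the shell and the picture viewer there is one more tool, called after "Request:" as name(argument=value, ...) on one line, values as JSON. jog_arm: Moves the arm, as the interface text tells. Its arguments: {"type":"object","properties":{"targets":{"type":"string"},"hand":{"type":"number"},"newtons":{"type":"number"}},"required":["targets"]}

```bash
mkdir -p pics
python3 - <<'E'
from workcell import status, optics
import cv2
for n in("side","top"):
    im=optics.capture(n); cv2.imwrite(f"pics/{n}0.png",im[:,:,::-1]); m=optics.camera_model(n); print(n,m)
print(status.observe())
E
```

```text
side {'K': array([[418.70839474,   0.        , 314.24081486],
       [  0.        , 418.70839474, 204.55219651],
       [  0.        ,   0.        ,   1.        ]]), 'camera_from_world': array([[ 0.99991603, -0.00285892, -0.01263952, -0.57289179],
       [ 0.01143967,  0.65296455,  0.75730208, -0.15550461],
       [ 0.00608809, -0.75738308,  0.65294242, -1.23679972],
       [ 0.        ,  0.        ,  0.        ,  1.        ]])}
top {'K': array([[498.56911114,   0.        , 322.95291771],
       [  0.        , 498.56911114, 201.40267935],
       [  0.        ,   0.        ,   1.        ]]), 'camera_from_world': array([[-0.00970528, -0.99987505,  0.01247736,  0.01399238],
       [ 0.98725114, -0.00759874,  0.15898882, -0.60945052],
       [-0.15887414,  0.01386132,  0.98720153, -1.13307282],
       [ 0.        ,  0.        ,  0.        ,  1.        ]])}
{'t': 0.1, 'q': array([ 9.46908841e-01,  1.59011277e-01,  1.59815627e+00, -9.17234688e-06,
        1.38619217e+00, -2.10110677e-01]), 'dq': array([ 1.30663105e-04, -1.96524905e-03, -3.10581227e-04, -6.29676148e-05,
       -5.55932200e-04, -8.49818654e-04]), 'tau': array([-2.33081266e-06, -3.96988106e+01, -3.32338715e+01, -2.25789850e-04,
        4.14026334e-03, -6.07525465e-06]), 'position': array([0.23089072, 0.52600846, 0.23837613]), 'tcp_rot': array([-3.53725406e-04,  2.05414751e-01,  9.78674614e-01, -8.09646056e-04]), 'ft_force': array([-0.59010216, -0.48966637,  0.01675318]), 'ft_torque': array([ 0.04940668,  0.0330669 , -0.03693937]), 'grip_force': 0.0, 'width': 0.0856861532518321}
```

View pics/side0.png

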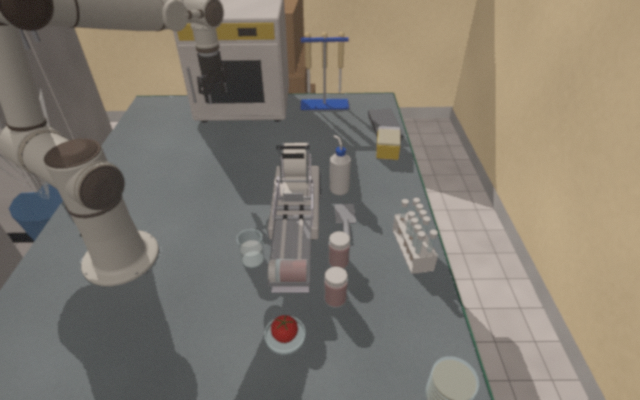

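View pics/top0.png

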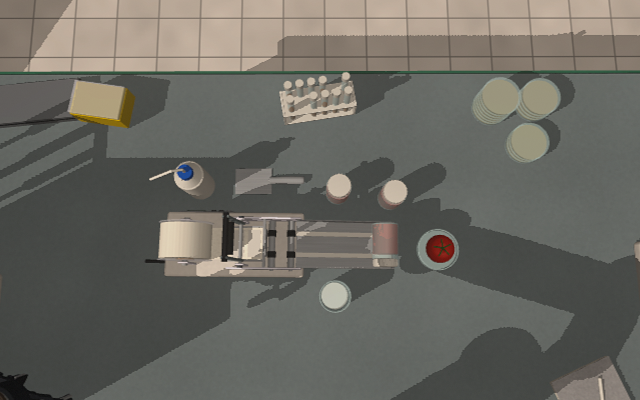

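The side view shows the labeller running away from the camera, with the jar at about (290,270) at the low end. In the top view the jar is at about (385,243), the rollers at about (270–292,242), and the handle bar is near (228,237).

```bash
cat > h.py <<'E'
import numpy as np, cv2
from workcell import status, optics
def px(n,p):
    m=optics.camera_model(n); c=(m["camera_from_world"]@np.r_[p,1])[:3]
    return (m["K"]@[c[0],-c[1],-c[2]])[:2]/-c[2]
def pt(n,u,v,z):
    m=optics.camera_model(n); d=np.linalg.solve(m["K"],[u,v,1])*[1,-1,-1]
    T=m["camera_from_world"]; R=T[:3,:3].T; o=-R@T[:3,3]; d=R@d
    return o+d*(z-o[2])/d[2]
def crop(n,f,x0,y0,x1,y1,s):
    im=optics.capture(n)[y0:y1,x0:x1,::-1]
    cv2.imwrite(f,cv2.resize(im,None,fx=s,fy=s,interpolation=cv2.INTER_CUBIC))
E
python3 - <<'E'
from h import *
crop("top","pics/t1.png",150,190,470,320,2.5)
crop("side","pics/s1.png",220,130,370,300,3.5)
E
```

```text
(no output)
```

View pics/t1.png

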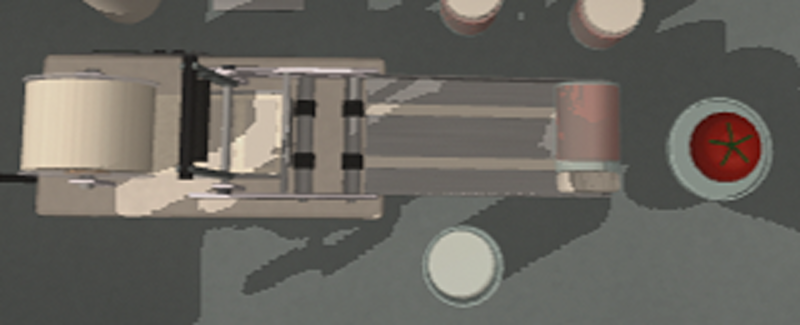

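View pics/s1.png

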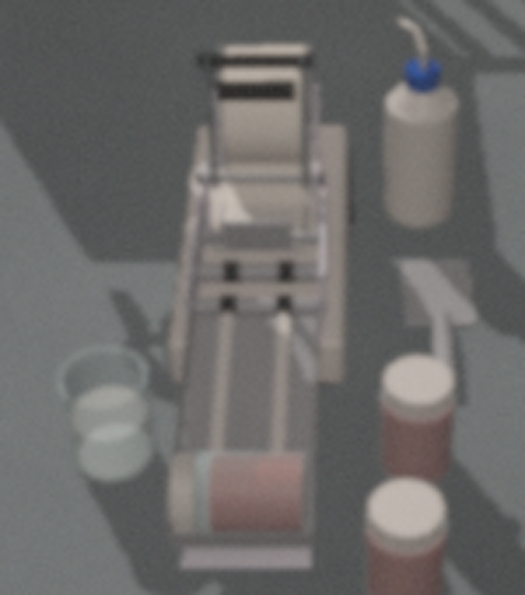

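The top crop gives the front tyres at (353,107) and (353,160) and the back tyres at (303,107) and (303,160). The jar spans columns 556–620 and rows 80–193, and the black handle is at about column 190, rows 55–178. The side crop shows the handle bar at (255,60).

Run:
```python
from h import *
np.set_printoptions(precision=4,suppress=True)
T=lambda u,v,z:pt("top",150+u/2.5,190+v/2.5,z)
for nm,u,v,z in[("fA",353,107,.085),("fB",353,160,.085),("bA",303,107,.085),("bB",303,160,.085),("jar far",587,81,.085),("jar near",587,193,.085),("jarL",556,130,.085),("jarR",621,130,.085),("handle A",190,55,.24),("handle B",187,178,.24),("beaker",463,265,.09),("jb",473,8,.098),("jc",610,12,.098),("dish",720,148,.05)]:
    print(nm,T(u,v,z))
S=lambda u,v,z:pt("side",220+u/3.5,130+v/3.5,z)
print("side handle",S(200,61,.24),S(312,61,.24),"tyres",S(229,302,.085),S(285,302,.085),S(231,270,.085),S(286,270,.085))
```

```text
fA [0.532 0.082 0.085]
fB [0.4841 0.082  0.085 ]
bA [0.5324 0.1274 0.085 ]
bB [0.4845 0.1271 0.085 ]
jar far [ 0.554  -0.1316  0.085 ]
jar near [ 0.4525 -0.1286  0.085 ]
jarL [ 0.5095 -0.1021  0.085 ]
jarR [ 0.509  -0.1612  0.085 ]
handle A [0.5591 0.2026 0.24  ]
handle B [0.4628 0.2029 0.24  ]
beaker [ 0.3901 -0.0159  0.09  ]
jb [ 0.6202 -0.0278  0.098 ]
jc [ 0.6156 -0.1527  0.098 ]
dish [ 0.4941 -0.2592  0.05  ]
side handle [0.467  0.2099 0.24  ] [0.5615 0.2078 0.24  ] tyres [0.4891 0.0779 0.085 ] [0.5364 0.0771 0.085 ] [0.4888 0.119  0.085 ] [0.5364 0.1182 0.085 ]
```

```bash
cat >> h.py <<'E'
from scipy.spatial.transform import Rotation as Ro
def plan(way, ct=None):
    """way: list of (xyz, yaw of tool y [deg], rows), tool down"""
    s=status.observe(); p=s["position"].copy(); R=Ro.from_quat(np.roll(s["tcp_rot"],-1))
    for q,yaw,n in way:
        T=Ro.from_matrix(np.array([[-np.sin(np.radians(yaw)),np.cos(np.radians(yaw)),0],[np.cos(np.radians(yaw)),np.sin(np.radians(yaw)),0],[0,0,-1.]]))
        for k in range(n,0,-1):
            d=np.round(R.inv().apply((np.array(q)-p)/k)*1000); a=np.round(np.degrees((R.inv()*T).as_rotvec())/k,1)
            p=p+R.apply(d/1000); R=R*Ro.from_rotvec(np.radians(a))
            print(*[int(v) for v in d],*a,end="; ")
        print()
E
python3 - <<'E'
from h import *
plan([([.24,.5,.32],66,2),([.514,-.185,.30],0,16),([.514,-.185,.16],0,4)])
E
```

```text
-9 -10 -41 -0.0 -0.0 0.1; -10 -10 -40 -0.1 -0.0 0.2; 
-33 -32 1 0.0 -0.0 4.1; -35 -30 1 0.0 -0.0 4.1; -37 -27 1 0.0 -0.0 4.1; -39 -24 1 0.0 -0.0 4.1; -41 -22 1 0.0 -0.0 4.1; -42 -19 1 0.0 -0.0 4.1; -44 -15 1 0.0 -0.0 4.1; -44 -12 1 0.0 -0.0 4.1; -45 -9 1 0.0 -0.0 4.1; -46 -6 1 0.0 -0.0 4.2; -46 -3 2 0.0 -0.0 4.1; -46 1 1 0.0 -0.0 4.2; -46 4 2 0.0 -0.0 4.1; -46 8 1 0.0 -0.0 4.2; -45 11 2 0.0 -0.0 4.1; -44 14 1 0.0 -0.0 4.2; 
0 0 35 0.0 -0.0 -0.0; 0 0 35 0.0 -0.0 -0.0; 0 0 35 0.0 -0.0 -0.0; 0 0 35 0.0 -0.0 -0.0;
```

Request:
jog_arm(targets="-9 -10 -41 0 0 0; -10 -10 -40 0 0 0; -33 -32 1 0 0 4.1; -35 -30 1 0 0 4.1; -37 -27 1 0 0 4.1; -39 -24 1 0 0 4.1; -41 -22 1 0 0 4.1; -42 -19 1 0 0 4.1; -44 -15 1 0 0 4.1; -44 -12 1 0 0 4.1", hand=0.47)

```text
t: 1.45
position: [0.3791, 0.1576, 0.3122]
tcp_rot: [0.0, 0.474, 0.88, 0.0]
ft_force: [0.2, 0.9, 0.5]
width: 0.0401
grip_force: 0.0
```

Request:
jog_arm(targets="-45 -9 1 0 0 4.1; -46 -6 1 0 0 4.2; -46 -3 2 0 0 4.1; -46 1 1 0 0 4.2; -46 4 2 0 0 4.1; -46 8 1 0 0 4.2; -45 11 2 0 0 4.1; -44 14 1 0 0 4.2; 0 0 35 0 0 0; 0 0 35 0 0 0")

```text
t: 2.7
position: [0.5182, -0.1842, 0.2303]
tcp_rot: [0.0, 0.706, 0.709, 0.0]
ft_force: [0.1, 0.2, -0.7]
width: 0.0402
grip_force: 0.0
```

Request:
jog_arm(targets="0 -2 30 0 0 0; 0 -2 30 0 0 0; 0 0 30 0 0 0; 0 0 25 0 0 0; 0 0 20 0 0 0; 0 0 12 0 0 0; 0 0 0 0 0 0; 0 0 0 0 0 0; 0 0 0 0 0 0; 0 0 0 0 0 0")

```text
t: 3.95
position: [0.5145, -0.1837, 0.085]
tcp_rot: [0.001, 0.705, 0.709, 0.0]
ft_force: [-0.3, 0.3, -0.7]
width: 0.0404
grip_force: 0.0
```

Run:
```python
from h import *
crop("top","pics/t2.png",150,190,470,320,2.5)
crop("side","pics/s2.png",220,200,370,320,3.5)
a=cv2.imread("pics/t2.png");b=cv2.imread("pics/s2.png")
b=b[:275]
c=np.zeros((600,800,3),np.uint8);c[:325]=a;c[325:,:525]=b;cv2.imwrite("pics/c2.png",c)
s=status.observe();print(s["position"],s["ft_force"])
```

```text
[ 0.51427867 -0.18359637  0.0846494 ] [0.62595835 0.66884575 0.32035911]
```

View pics/c2.png

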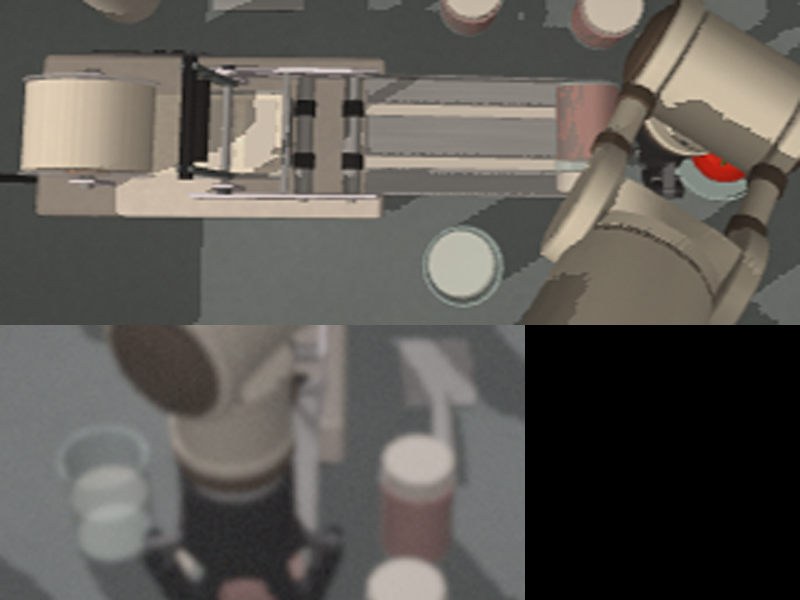

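Fingers straddle behind the jar at about (245,590) in the composite. Next I lower 7 mm and push.

Request:
jog_arm(targets="0 0 7 0 0 0; 4 0 0 0 0 0; 4 0 0 0 0 0; 4 0 0 0 0 0; 6 0 -1 0 0 0; 8 0 -1 0 0 0; 8 0 -1 0 0 0; 8 0 -1 0 0 0; 8 0 -1 0 0 0; 8 0 -1 0 0 0")

```text
t: 5.3
position: [0.5138, -0.1249, 0.0834]
tcp_rot: [0.0, 0.705, 0.709, -0.0]
ft_force: [0.2, -1.2, 1.3]
width: 0.0403
grip_force: 0.8
```

Request:
jog_arm(targets="10 0 -1 0 0 0; 10 0 -1 0 0 0; 10 0 -2 0 0 0; 10 0 -1 0 0 0; 10 0 -1 0 0 0; 10 0 -1 0 0 0; 10 0 -2 0 0 0; 8 0 -1 0 0 0; 4 0 0 0 0 0; 0 0 0 0 0 0")

```text
t: 6.55
position: [0.5129, -0.0429, 0.0929]
tcp_rot: [-0.001, 0.705, 0.709, -0.0]
ft_force: [0.1, -0.3, 0.2]
width: 0.0403
grip_force: 0.1
```

Run:
```python
from h import *
a=optics.capture("top")[190:320,150:470,::-1];b=optics.capture("side")[130:260,220:370,::-1]
a=cv2.resize(a,None,fx=2.3,fy=2.3,interpolation=2);b=cv2.resize(b,None,fx=2.3,fy=2.3,interpolation=2)
c=np.zeros((600,740,3),np.uint8);c[:a.shape[0],:a.shape[1]]=a;c[300:300+b.shape[0],:b.shape[1]]=b;cv2.imwrite("pics/c3.png",c[:, :])
s=status.observe();print(s["position"],s["ft_force"])
```

```text
[ 0.51294856 -0.04325546  0.09286524] [-0.04584618 -0.72681761 -0.04807278]
```

View pics/c3.png

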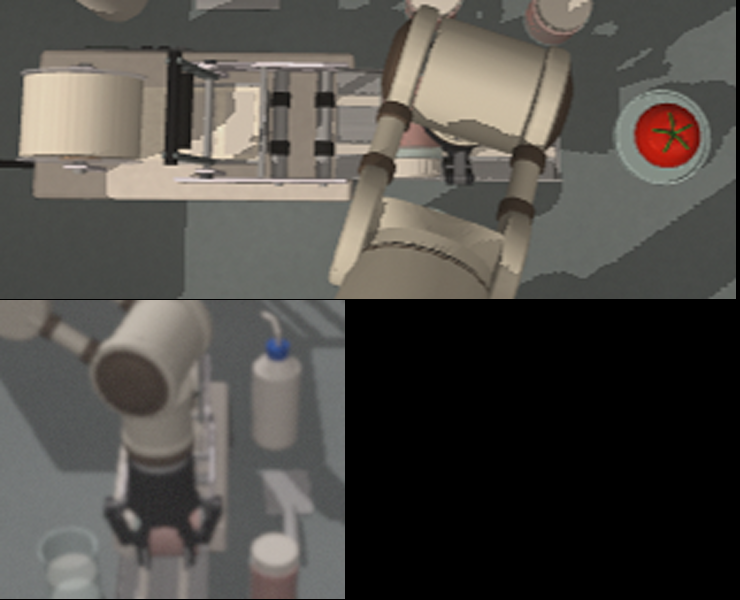

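Request:
jog_arm(targets="8 0 -1 0 0 0; 8 0 -1 0 0 0; 8 0 -1 0 0 0; 8 0 -1 0 0 0; 8 0 -1 0 0 0; 6 0 -1 0 0 0; 6 0 -1 0 0 0; 5 0 -1 0 0 0; 4 0 -1 0 0 0; 4 0 0 0 0 0")

```text
t: 7.9
position: [0.5129, 0.0216, 0.1023]
tcp_rot: [-0.0, 0.705, 0.709, -0.0]
ft_force: [0.3, -3.1, 1.3]
width: 0.0406
grip_force: 1.3
```

Request:
jog_arm(targets="4 0 0 0 0 0; 4 0 0 0 0 0; 4 0 0 0 0 0; 3 0 0 0 0 0; 3 0 0 0 0 0; 3 0 0 0 0 0; 3 0 0 0 0 0; 2 0 0 0 0 0; 2 0 0 0 0 0; 0 0 0 0 0 0")

```text
t: 9.15
position: [0.5129, 0.0496, 0.1023]
tcp_rot: [-0.0, 0.705, 0.709, -0.0]
ft_force: [-0.1, 0.2, -0.2]
width: 0.0401
grip_force: 0.0
```

Request:
jog_arm(targets="-10 0 0 0 0 0; 0 0 -20 0 0 0; 0 0 -42 0 0 0; 0 0 -42 0 0 0; 0 0 -42 0 0 0; 0 0 -42 0 0 0; 0 0 -30 0 0 0; 30 0 0 0 0 0; 40 0 0 0 0 0; 40 0 0 0 0 0", hand=0)

```text
t: 10.4
position: [0.5125, 0.1498, 0.3204]
tcp_rot: [0.0, 0.706, 0.708, 0.0]
ft_force: [0.3, -1.0, 0.7]
width: -0.0
grip_force: 0.0
```

Request:
jog_arm(targets="40 0 0 0 0 0; 40 0 0 0 0 0; 30 0 0 0 0 0; 8 0 0 0 0 0; 0 0 10 0 0 0; 0 0 10 0 0 0; 0 0 0 0 0 0; 0 0 0 0 0 0; 0 0 0 0 0 0; 0 0 0 0 0 0")

```text
t: 11.65
position: [0.512, 0.2675, 0.3007]
tcp_rot: [0.0, 0.705, 0.709, 0.0]
ft_force: [-0.8, 0.3, -0.7]
width: -0.0002
grip_force: 0.0
```

Run:
```python
from h import *
a=optics.capture("top")[190:320,150:470,::-1];b=optics.capture("side")[90:260,220:370,::-1]
a=cv2.resize(a,None,fx=2,fy=2,interpolation=2);b=cv2.resize(b,None,fx=2,fy=2,interpolation=2)
c=np.zeros((600,640,3),np.uint8);c[:a.shape[0],:a.shape[1]]=a;c[260:260+b.shape[0],:b.shape[1]]=b;cv2.imwrite("pics/c4.png",c)
s=status.observe();print(s["position"],s["ft_force"],s["width"])
for p in([.51,.102,.138],[.51,.072,.108],[.51,.132,.108]):print((px("top",p)-[150,190])*2,(px("side",p)-[220,90])*2+[0,260])
```

```text
[0.51187662 0.26756207 0.30054717] [ 0.22042705  0.30259317 -0.27444228] 0.0003021424859221761
[261.40441846 101.3453143 ] [143.91617726 474.39818086]
[290.39257329 103.30648532] [144.12125614 503.45550294]
[236.24621282 103.77821705] [145.60343875 476.96591417]
```

View pics/c4.png

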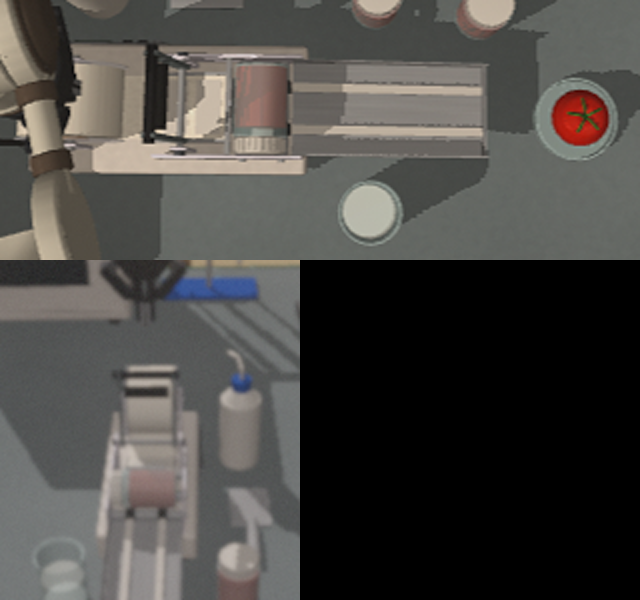

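The jar is seated and square: columns 235–288 in the composite against 236–290 predicted. The fingertip shows at about (146,321) in the side part and the handle at (145,374).

Run:
```python
from h import *
for z in(.27,.28,.29,.30):print(z,(px("side",[.512,.2675,z])-[220,90])*2+[0,260])
for y,z in((.200,.244),(.206,.243),(.212,.242)):print(y,(px("side",[.512,y,z])-[220,90])*2+[0,260],(px("top",[.512,y,z])-[150,190])*2)
```

```text
0.27 [145.2065715  336.57873431]
0.28 [144.89670354 330.7247884 ]
0.29 [144.5835904  324.80953525]
0.3 [144.26718082 318.83200671]
0.2 [144.35743497 375.89016738] [152.89400191  91.32182338]
0.206 [144.54064936 374.21821176] [146.90428485  91.46801958]
0.212 [144.72232325 372.56031423] [140.92570297  91.613944  ]
```

Request:
jog_arm(targets="0 0 20 0 0 0; 0 0 20 0 0 0; 0 0 15 0 0 0; -10 0 0 0 0 0; -10 0 0 0 0 0; -8 0 0 0 0 0; -6 0 0 0 0 0; -5 0 0 0 0 0; -5 0 0 0 0 0; -5 0 0 0 0 0")

```text
t: 13.0
position: [0.512, 0.2184, 0.2453]
tcp_rot: [-0.0, 0.705, 0.709, 0.0]
ft_force: [0.8, 0.8, 1.0]
width: 0.0003
grip_force: 0.4
```

Request:
jog_arm(targets="-5 0 0 0 0 0; -5 0 0 0 0 0; -5 0 0 0 0 0; -6 0 0 0 0 0; -6 0 1 0 0 0; -6 0 1 0 0 0; -6 0 2 0 0 0; -6 0 2 0 0 0; -6 0 2 0 0 0; -5 0 2 0 0 0")

```text
t: 14.25
position: [0.5123, 0.1621, 0.2351]
tcp_rot: [-0.0, 0.705, 0.709, -0.0]
ft_force: [-1.3, -0.5, 0.4]
width: -0.0001
grip_force: 0.1
```

Request:
jog_arm(targets="-5 0 2 0 0 0; -5 0 2 0 0 0; -5 0 3 0 0 0; -5 0 3 0 0 0; -5 0 3 0 0 0; -4 0 3 0 0 0; 0 0 0 0 0 0; 0 0 0 0 0 0; 0 0 0 0 0 0; 0 0 0 0 0 0")

```text
t: 15.5
position: [0.5126, 0.1336, 0.2194]
tcp_rot: [0.0, 0.705, 0.709, 0.0]
ft_force: [0.1, -0.3, 0.5]
width: -0.0002
grip_force: 0.0
```

Run:
```python
from h import *
a=optics.capture("top")[190:320,150:470,::-1];b=optics.capture("side")[120:230,240:370,::-1]
a=cv2.resize(a,None,fx=2,fy=2,interpolation=2);b=cv2.resize(b,None,fx=3,fy=3,interpolation=2)
c=np.zeros((600,640,3),np.uint8);c[:a.shape[0],:a.shape[1]]=a;c[260:260+b.shape[0],:b.shape[1]]=b;cv2.imwrite("pics/c5.png",c)
s=status.observe();print(s["position"],s["ft_force"],s["width"])
for th in(.5,.7,.9,1.1,1.37):
  p=[.512,.187-.115*np.sin(th),.13+.115*np.cos(th)];print(th,(px("top",p)-[150,190])*2,(px("side",p)-[240,120])*3+[0,260])
```

```text
[0.51251861 0.13360316 0.21936428] [ 0.58689704 -0.44718546 -0.45505992] -2.3522819256393854e-05
0.5 [224.43611776  91.93907201] [154.50876297 395.41829517]
0.7 [244.80310906  92.95021797] [154.40023681 418.5138706 ]
0.9 [261.97118746  94.2655213 ] [154.5924632  442.89504218]
1.1 [275.2710408   95.80777252] [155.07659547 467.31373365]
1.37 [286.42918021  98.10398111] [156.14285577 498.14749148]
```

View pics/c5.png

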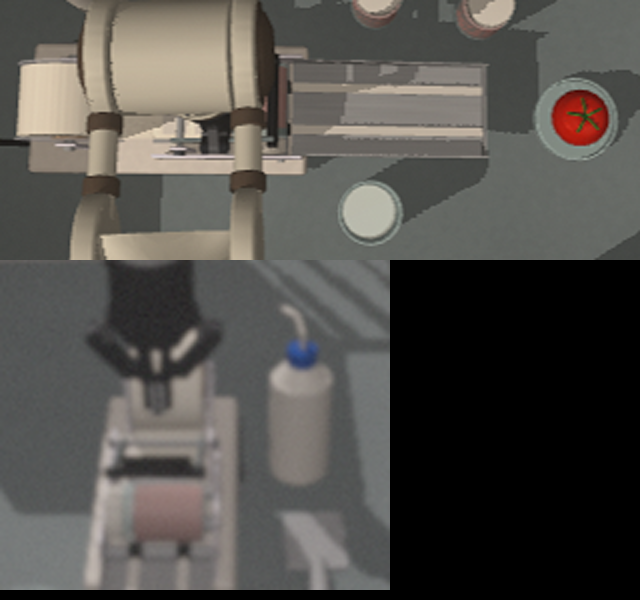

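The arm is sinking by itself; its handle at (155,467) puts it near 1.1 rad. I'll retreat upward and let it settle.

Request:
jog_arm(targets="0 0 -20 0 0 0; 0 0 -30 0 0 0; 0 0 -40 0 0 0; 0 0 -40 0 0 0; 30 0 0 0 0 0; 40 0 0 0 0 0; 40 0 0 0 0 0; 40 0 0 0 0 0; 20 0 0 0 0 0; 0 0 0 0 0 0")

```text
t: 16.85
position: [0.5115, 0.304, 0.349]
tcp_rot: [0.0, 0.705, 0.709, -0.0]
ft_force: [-0.7, 0.3, -0.5]
width: -0.0002
grip_force: 0.0
```

Request:
jog_arm(targets="0 0 0 0 0 0; 0 0 0 0 0 0; 0 0 0 0 0 0; 0 0 0 0 0 0; 0 0 0 0 0 0; 0 0 0 0 0 0; 0 0 0 0 0 0; 0 0 0 0 0 0; 0 0 0 0 0 0; 0 0 0 0 0 0")

```text
t: 18.1
position: [0.5116, 0.3035, 0.3493]
tcp_rot: [0.0, 0.705, 0.709, 0.0]
ft_force: [-0.6, 0.5, 0.3]
width: -0.0
grip_force: 0.0
```

Run:
```python
from h import *
a=optics.capture("top")[190:320,150:470,::-1];b=optics.capture("side")[120:230,240:370,::-1]
a=cv2.resize(a,None,fx=2,fy=2,interpolation=2);b=cv2.resize(b,None,fx=3,fy=3,interpolation=2)
c=np.zeros((600,640,3),np.uint8);c[:a.shape[0],:a.shape[1]]=a;c[260:260+b.shape[0],:b.shape[1]]=b;cv2.imwrite("pics/c6.png",c)
s=status.observe();print(s["position"],s["ft_force"])
```

```text
[0.51160847 0.30351798 0.34931148] [ 0.04703454 -0.90092318 -0.82304681]
```

View pics/c6.png

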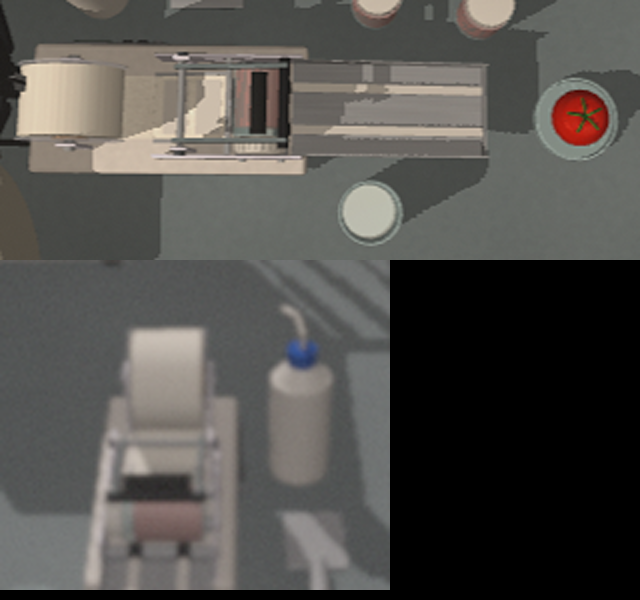

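The handle is at (155,496) in the side part (498 predicted for 1.37 rad) and at column 284 in the top part (286 predicted). The roller is on the jar. One more idle period, then I hand in.

Request:
jog_arm(targets="0 0 0 0 0 0; 0 0 0 0 0 0; 0 0 0 0 0 0; 0 0 0 0 0 0; 0 0 0 0 0 0; 0 0 0 0 0 0; 0 0 0 0 0 0; 0 0 0 0 0 0; 0 0 0 0 0 0; 0 0 0 0 0 0")

```text
t: 19.45
position: [0.5116, 0.3035, 0.3493]
tcp_rot: [0.0, 0.705, 0.709, -0.0]
ft_force: [0.2, -0.2, -0.7]
width: 0.0001
grip_force: 0.0
```

```bash
python3 -c "
from workcell import order
print(order.job_done())"
```

```text
the job is handed in; nothing more can be done
None
```

I handed the job in at about 19.5 s: the last pictures show the jar seated square between the rollers with the pressure arm's roller resting on it (about 1.37 rad), the arm clear and no bystander visibly moved; no verdict was returned.

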